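# Probe a dowel hole and fit the dowel that suits its depth

## Robot

A 7-joint arm with a two-finger parallel gripper is mounted at the origin on the work surface. World frame = base frame: x ahead of the robot, y to its left, z up, the work surface at z = 0. Lengths are in m, angles in rad, forces in N, time in s.
With the tool pointing down it reaches from about 0.425 to 0.925 m from the base axis. Payload 6.8 kg.
Tool frame: the origin (TCP) lies on the centre line of the jaws, within the pads' length; the fingertips stand 19 mm ahead of it and the grasp point (between the pads) is the TCP (tcp_to_tips is the distance from the TCP to the fingertips, in m); x points along the fingers, y is the direction in which the jaws open and shut, and the axes are right-handed (so a half turn about x gives the same grasp; the last joint's range is limited). The gripper opens to 85 mm and grips with 20 to 120 N. Pads are 22 mm wide; open, the fingers measure 114 mm over their backs; the gripper's body (76 mm by 85 mm) begins 54 mm behind the grasp point. The pads swing forward as they close: fully open they stand 13 mm farther back than shut.
Start: joints at [-1.332, 0.477, 0.022, 1.555, -0.011, 1.109, -0.083], TCP at [0.229, 0.635, 0.25] pointing down, gripper open.
Joint ranges: [-2.96, 2.96], [-0.34, 2.1], [-1.41, 1.46], [0.24, 2.44], [-1.37, 4.51], [0.17, 1.92], [-2.96, 2.96]. Speed limits (rad/s): [2.39, 2.39, 3.14, 3.14, 3.14, 3.14, 3.14].

## Interface

Orientations are given as a unit quaternion [w, x, y, z].
In Python, from station import get_obs, read_camera, hand_in, spot_in, cut_out, tcp_to_tips gives the robot as it stands.
- The arm moves only by the shell command python3 -m jog 'ROWS' [FORCE]. ROWS is JSON, a list of rows, each an object of numbers: "gripper": the closure, from 0 (fully open) to 1 (shut); "dx", "dy", "dz": the shift along the world's x, y, z in m; "rx", "ry", "rz": the turn, a rotation vector about the world's x, y, z in degrees. In form: [{"gripper": .., "dx": .., "dy": .., "dz": .., "rx": .., "ry": .., "rz": ..}, ...]. A call has 1 to 10 rows; each row is the pose to reach, as a shift and turn from the pose commanded when the call began; what a row does not reach only later rows make up. A row lasts 1/10 s, in which the tool goes at most 50 mm and 8.59 degrees, less where a joint would pass 70% of its speed; a pose out of reach is approached as far as the arm can. A call with a gripper value outside its range is refused whole. The fingers move at their own pace and stop on an object; FORCE is the grip in N (left out, the last holds). Time passes only in rows, so rows that repeat a pose let the fingers close. It gives the time, the measured TCP pose, the force and the opening at its end, in the units of the state.
- get_obs(): the state, without advancing time (a new reading comes with each control period).
- read_camera(name): name is "side" or "top" or "wrist"; returns a dict with "pixels" (480x640x3 uint8, blue, green, red), "range_z" (480x640 float32, m along the optical axis (not along the pixel's ray), 0 where there is no reading), "camera_matrix" (3x3 intrinsics, pixels), "cam_to_world" (4x4, takes a point from camera to world coordinates). Camera axes: x right, y down, z forward; pixel columns grow to the right and rows downward; lengths in m; the calibration is good to about 2 mm. A picture is of the moment at which its call begins.
- hand_in(): hands the job in, once; it reports no verdict.
Trained networks look in the newest picture that a camera, given by its name, has taken for a name from the list of things; names that differ only in an ending like _2 or _b are one class to them, and where a whole thing is asked for, a point or a joint stands for the part that bears it (a point fixed in the world has none). Each returns a list of dicts, best first, with "conf" (0 to 1); they miss things now and then, are a little off and sometimes report something else, mostly with a low value. They report only what shows in the picture. A call takes as long as a camera call.
- spot_in(camera, label): "box" ([centre column, centre row, width, height] in pixels, round what is visible of it).
- cut_out(camera, label): "mask" (480x640 bool, what is visible of it) and "box" ([centre column, centre row, width, height] in pixels, round what is visible of it).
The state is a dict: "t": time; "q": joint angles; "joint_vel": joint speeds; "joint_torque": joint torques, N m; "eef_pos": TCP position; "tool_rot": TCP orientation; "contact_force": force on the tool from outside, world axes, zero at the start; "torque": the same for the moment, N m; "gripper_width": opening from 0.0 (shut) to 1.0 (fully open).
Only numpy, scipy, OpenCV 4.12 (cv2) and the standard library are available. Lean on these libraries where they do the work, as an engineer would, in place of code of your own. Each camera call takes 0.05 s, during which the arm holds its last target. There are 200 camera calls.

## Task

The open dowel hole in the clamped table leg was drilled by hand to an unknown depth: feel for its bottom with the depth rod, lightly, and put the rod back in its stand. Then take from the rack the one dowel that will stand closest to 20 mm proud of the leg when it is fully home (like its fitted neighbour), and press it straight in to the bottom, gently and without forcing it. Leave the other dowels in the rack and everything else where it is.

Things in the scene. Friction and masses are not known exactly. Their poses are not given: they have to be found in the camera images.
- hole (a point): centre of the mouth of the open dowel hole, in the level upper face of a clamped light-wood table leg, 78 mm above the bench. Round, 13 mm wide, vertical, 1 mm chamfer. Its depth is 20 to 52 mm, differs every time and is not reported: the bottom is flat and solid and must be felt. Axes: z up, x along the leg towards its far, clamped end, y across the leg (its sides are 30 mm from the hole).
- snug (a point): point on the hole's axis 11 mm below its mouth. From about 8 to 13 mm below the mouth the hole is snug on a dowel, not on the rod: pressing a dowel through and on down takes roughly 3 to 12 N, and it stays where it is left; on the bottom the force rises sharply.
- neighbour (a point): centre of the top of the neighbouring dowel, already fitted in the leg for good: 12 mm thick, 20 mm proud of the face, 55 mm from the open hole along the leg
- jig: fixed plywood jig that holds the leg (60 x 60 x 420 mm). Origin on the bench below the open hole; x along the leg. The leg's near end is at x = -45 mm, then a stop 24 mm lower than the face; a fence 15 mm lower on the +y side; two toggle clamps from x = 165 mm on, up to 45 mm above the face. The leg dents if the rod or a dowel is pressed down with over 30 N.
- rod_handle (a point): centre of the wooden handle (22 mm thick, 60 mm long, upright) of the depth rod, to be gripped here. The rod stands upright in its stand. Its handle is 30 mm long above and below this point; the steel rod's tip lies 115 mm straight below this point.
- rod_tip (a point): round lower end of the depth rod's steel shaft (6 mm thick; a straight length of 77 mm is exposed from the tip up to a 12 mm brass ferrule, 8 mm long, under the handle; whole tool 145 mm, 60 g). In the stand the tip rests on the bottom of the stand's hole, 5 mm above the bench.
- rod: the depth rod; origin at its tip, z along the rod towards the handle
- stand_hole (a point): centre of the mouth of the hole in the rod's stand (fixed dark-wood block 80 x 80 x 45 mm): 8 mm wide, with a 3 mm chamfer, 40 mm deep, vertical, 45 mm above the bench. The rod is back in place when it stands in this hole with its tip on the bottom.
- rack: fixed wooden rack 230 x 50 x 30 mm, origin at the centre of its underside on the bench, x along its row of five vertical holes (at x = -90, -45, 0, 45 and 90 mm, 14 mm wide, 20 mm deep). A dowel stands in each; which one stands where varies.
- dowel42_mid (a point): centre of the wooden dowel pin that is 42 mm long and 12 mm thick (12 g), half-way up; it stands upright in a hole of the rack, its lower end 10 mm above the bench, so its top is 52 mm above the bench. Its lower end is chamfered by 1 mm; z along it, up
- dowel49_mid (a point): centre of the wooden dowel pin that is 49 mm long and 12 mm thick (12 g), half-way up; it stands upright in a hole of the rack, its lower end 10 mm above the bench, so its top is 59 mm above the bench. Its lower end is chamfered by 1 mm; z along it, up
- dowel56_mid (a point): centre of the wooden dowel pin that is 56 mm long and 12 mm thick (12 g), half-way up; it stands upright in a hole of the rack, its lower end 10 mm above the bench, so its top is 66 mm above the bench. Its lower end is chamfered by 1 mm; z along it, up
- dowel63_mid (a point): centre of the wooden dowel pin that is 63 mm long and 12 mm thick (12 g), half-way up; it stands upright in a hole of the rack, its lower end 10 mm above the bench, so its top is 73 mm above the bench. Its lower end is chamfered by 1 mm; z along it, up
- dowel70_mid (a point): centre of the wooden dowel pin that is 70 mm long and 12 mm thick (12 g), half-way up; it stands upright in a hole of the rack, its lower end 10 mm above the bench, so its top is 80 mm above the bench. Its lower end is chamfered by 1 mm; z along it, up
- glue: bystander, not to be moved: white glue bottle with orange cap, 60 mm wide, 170 mm tall, standing; origin under its base
- mallet: bystander, not to be moved: wooden mallet lying on the bench, handle 280 mm along x, head 65 x 130 x 85 mm centred 250 mm along x; origin near the handle's end
- plane: bystander, not to be moved: small block plane, 160 x 48 mm, 60 mm tall; origin under its centre
- tin: bystander, not to be moved: steel tin, 84 mm wide, 90 mm tall; origin under its base

How it is judged:
By the outcome, as a careful person would: the job done as asked, in the order asked, and still so for the second after the job is handed in, with the robot touching nothing.
It also fails if it takes over 64 s, if anything falls off the work surface, if the arm or the gripper's body presses on something with over 40 N, if the wrist force passes 120 N, or if a joint passes its speed limit or range.

## Working session

There is one attempt and no reset: what is moved stays moved. The work goes in short steps, Python scripts to look and compute and a shell command to move; the robot and the scene stay as the last step left them, time stands still between calls to the robot, and variables do not carry over. Pictures are saved under pics/ and viewed, about 8 in all and at most 12, crops included, and the job is handed in when it is done.

```bash
mkdir -p pics; cat > h.py <<'E'
import numpy as np, cv2
from station import *
def snap(c,fn=None):
    r=read_camera(c)
    if fn: cv2.imwrite('pics/'+fn,r['pixels'])
    return r
def p2w(r,u,v,z=None):
    """pixel to world: using range, or plane at height z"""
    K=r['camera_matrix'];T=r['cam_to_world']
    d=np.linalg.inv(K)@[u,v,1]
    if z is None:
        return T[:3,:3]@(d*r['range_z'][int(round(v)),int(round(u))])+T[:3,3]
    w=T[:3,:3]@d; return T[:3,3]+w*(z-T[2,3])/w[2]
def w2p(r,p):
    T=r['cam_to_world'];c=T[:3,:3].T@(np.array(p)-T[:3,3]);k=r['camera_matrix']@c;return k[:2]/k[2]
E
python3 - <<'E'
from h import *
np.set_printoptions(precision=4,suppress=True)
o=get_obs();print(o['t'],o['eef_pos'],o['tool_rot'],o['contact_force'],tcp_to_tips)
for c in ['top','side']:
    r=snap(c,c+'0.png');print(c,r['cam_to_world'].round(3).tolist(),r['camera_matrix'][0,0])
    for l in ['hole','neighbour','rod_handle','stand_hole','rack','dowel42_mid','dowel49_mid','dowel56_mid','dowel63_mid','dowel70_mid','glue','mallet','plane','tin','jig']:
        for d in spot_in(c,l)[:2]:
            u,v=d['box'][:2]; print(l,round(d['conf'],2),np.round(d['box'],1),p2w(r,u,v))
print(get_obs()['t'])
E
```

```text
0.0 [0.2292 0.6343 0.2493] [ 0.6964  0.1213  0.6966 -0.1226] [ 0.1339 -0.0629  0.8853] 0.019
top [[0.014, -0.99, 0.14, 0.309], [-1.0, -0.015, -0.001, -0.023], [0.003, -0.14, -0.99, 1.695], [0.0, 0.0, 0.0, 1.0]] 542.7151649051085
hole 0.82 [299.6 196.8  83.7 163.8] [0.6628 0.0371 0.0639]
neighbour 0.89 [298.9 197.7  82.2 159.8] [0.6596 0.0391 0.0651]
rod_handle 0.48 [205.2 262.   13.8   6.3] [0.4502 0.2998 0.1491]
stand_hole 0.62 [212.3 264.4  35.8  32.7] [0.4531 0.3005 0.0404]
rack 0.9 [394.4 243.4  32.9  70.2] [ 0.526  -0.2564  0.0401]
glue 0.8 [474.4 236.9  26.5  20.7] [ 0.5378 -0.479   0.1233]
glue 0.24 [300.6 198.4  81.5 161. ] [0.6577 0.0339 0.0645]
mallet 0.84 [142.6 231.2  55.1 103.9] [ 0.5587  0.5333 -0.0021]
plane 0.96 [470.3 288.4  16.8  46.5] [ 0.3921 -0.4904  0.0266]
tin 0.69 [197.9 182.6  30.9  27.1] [0.7155 0.363  0.0105]
jig 0.61 [299.1 196.8  83.1 157.1] [0.661  0.0383 0.0718]
side [[0.988, -0.114, 0.106, 0.392], [-0.156, -0.722, 0.674, -0.917], [-0.0, -0.682, -0.731, 1.069], [0.0, 0.0, 0.0, 1.0]] 482.832717708638
hole 0.67 [372.2 231.1 177.2 104.8] [ 0.6711 -0.0141  
[... 286 characters left out ...]
9.4 232.2 181.8 105.6] [ 0.662  -0.0184  0.0815]
dowel49_mid 0.38 [305.8 333.1   6.1   9.3] [ 0.4451 -0.2901  0.0436]
dowel56_mid 0.37 [319.6 324.9   2.6  10.9] [ 0.4813 -0.2758  0.0491]
dowel56_mid 0.32 [337.5 325.3  91.7  48.6] [ 0.527  -0.2726  0.031 ]
dowel63_mid 0.39 [338.1 326.7  90.4  50.6] [ 0.5278 -0.2766  0.0306]
dowel70_mid 0.55 [370.5 304.4   0.6  14.9] [ 0.6176 -0.2382  0.0524]
glue 0.7 [367.1 399.2  30.   49. ] [ 0.5442 -0.5103  0.1211]
mallet 0.9 [309.4 133.6  94.5  46.4] [0.5729 0.5862 0.002 ]
plane 0.95 [293.  422.1  71.3  37.6] [ 0.3897 -0.496   0.0288]
tin 0.58 [359.6 160.7  21.5  35.3] [0.701  0.3011 0.0804]
jig 0.82 [369.8 231.9 179.3 101.6] [ 0.6642 -0.0146  0.0784]
1.6
```

```bash
ls; ls pics
```

```text
h.py
pics
side0.png
top0.png
```

```bash
python3 - <<'E'
import cv2
a=cv2.imread('pics/side0.png')[125:360,260:480];b=cv2.imread('pics/top0.png')[120:310,180:420]
cv2.imwrite('pics/s1.png',cv2.resize(a,(560,598),interpolation=cv2.INTER_CUBIC))
cv2.imwrite('pics/t1.png',cv2.resize(b,(720,570),interpolation=cv2.INTER_CUBIC))
E
```

```text
(no output)
```

View pics/s1.png

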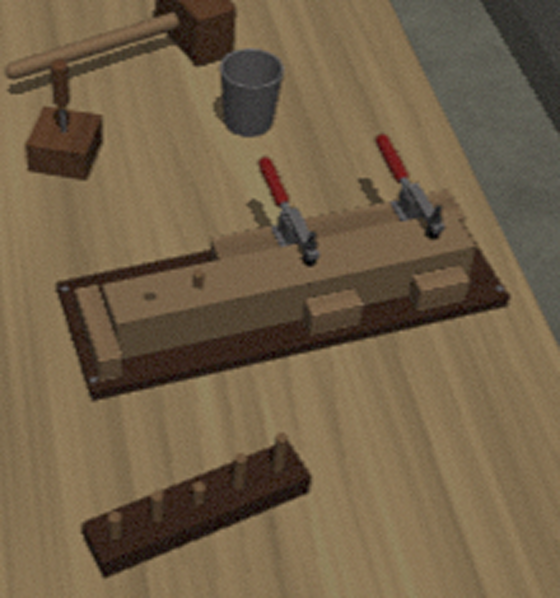

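View pics/t1.png

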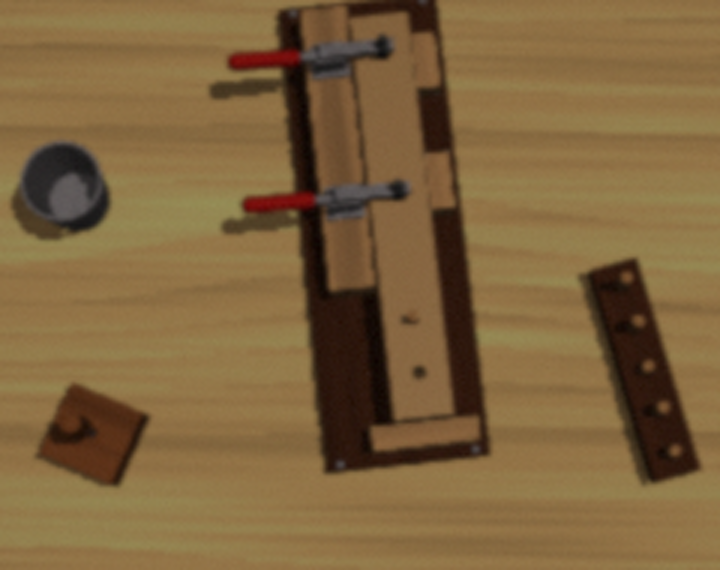

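The side view shows the scene, with the rack's dowels at about crop (115,520) to (281,440). The top view shows the open hole at full-image (319.7,244), the neighbour at about (317,226) and the rod's handle at (203,261).

```bash
python3 - <<'E'
from h import *
from scipy.spatial.transform import Rotation as R
np.set_printoptions(precision=4,suppress=True)
o=get_obs();q=o['tool_rot'];M=R.from_quat([*q[1:],q[0]]).as_matrix();print(M)
r=snap('top')
f=lambda x,y,z:print((x,y),p2w(r,180+x/3,120+y/3,z))
print('hole');f(419,372,.078);print('nb');f(409,319,.098)
print('leg right edge');f(454,412,.078);f(411,14,.078)
print('leg left edge');f(394,419,.078);f(378,150,.078)
print('handle top');f(70,424,.150)
print('stand corners');[f(x,y,.045) for x,y in((75,384),(148,415),(116,485),(39,457))]
print('rack');[f(x,y,.065) for x,y in((627,277),(638,321),(648,366),(663,408),(675,451))]
w=snap('wrist','w0.png');print(M.T@(w['cam_to_world'][:3,3]-o['eef_pos']),M.T@w['cam_to_world'][:3,:3])
E
```

```text
[[-0.      0.3399  0.9404]
 [-0.      0.9404 -0.3399]
 [-1.     -0.0001 -0.    ]]
hole
(419, 372) [ 0.5159 -0.0265  0.078 ]
nb
(409, 319) [ 0.5663 -0.0158  0.098 ]
leg right edge
(454, 412) [ 0.4762 -0.062   0.078 ]
(411, 14) [ 0.8887 -0.0129  0.078 ]
leg left edge
(394, 419) [ 0.4683 -0.0022  0.078 ]
(378, 150) [0.7437 0.0186 0.078 ]
handle top
(70, 424) [0.4519 0.3051 0.15  ]
stand corners
(75, 384) [0.5026 0.3241 0.045 ]
(148, 415) [0.472  0.2485 0.045 ]
(116, 485) [0.4005 0.2781 0.045 ]
(39, 457) [0.4276 0.3573 0.045 ]
rack
(627, 277) [ 0.6182 -0.2369  0.065 ]
(638, 321) [ 0.573  -0.2479  0.065 ]
(648, 366) [ 0.5271 -0.2578  0.065 ]
(663, 408) [ 0.4847 -0.2726  0.065 ]
(675, 451) [ 0.4415 -0.2844  0.065 ]
[-0.1243 -0.0004 -0.0681] [[-0.0009 -0.2679  0.9634]
 [ 1.     -0.0001  0.0009]
 [-0.0001  0.9634  0.2679]]
```

```bash
python3 -m jog '[{"dx":0.222,"dy":-0.331,"rz":26.5},{"dx":0.222,"dy":-0.331,"rz":26.5},{"dx":0.222,"dy":-0.331,"rz":26.5},{"dx":0.222,"dy":-0.331,"rz":26.5},{"dx":0.222,"dy":-0.331,"rz":26.5},{"dx":0.222,"dy":-0.331,"rz":26.5},{"dx":0.222,"dy":-0.331,"rz":26.5},{"dx":0.222,"dy":-0.331,"rz":26.5},{"dx":0.222,"dy":-0.331,"rz":26.5},{"dx":0.222,"dy":-0.331,"rz":26.5}]' 40
python3 - <<'E'
from h import *
np.set_printoptions(precision=4,suppress=True)
o=get_obs();print(o['eef_pos'],o['t'])
r=snap('wrist','w1.png')
print('TCP px',w2p(r,o['eef_pos']-[0,0,.1]),w2p(r,[.451,.303,.15]))
for l in ['rod_handle','stand_hole','rod']:
  for d in cut_out('wrist',l)[:2]:
    m=d['mask'];z=np.where(m,r['range_z'],0);v,u=np.nonzero(z>0)
    P=(np.linalg.inv(r['camera_matrix'])@np.vstack([u,v,np.ones(len(u))])*z[v,u]); P=(r['cam_to_world'][:3,:3]@P).T+r['cam_to_world'][:3,3]
    top=P[P[:,2]>P[:,2].max()-.004]
    print(l,d['conf'],d['box'],P.mean(0),P.min(0),P.max(0),'top',(top.max(0)+top.min(0))/2,len(top))
E
```

```text
[0.2294 0.6348 0.2503] 1.7
TCP px [317.6828 246.8712] [ 52.2993 591.2067]
stand_hole 0.89 [107.7, 457.1, 48.7, 45.9] [0.4206 0.3037 0.0407] [ 0.2218  0.2305 -0.0005] [0.4527 0.5813 0.2971] top [0.2226 0.5798 0.2952] 6$[0]: bad value
```

View pics/w1.png

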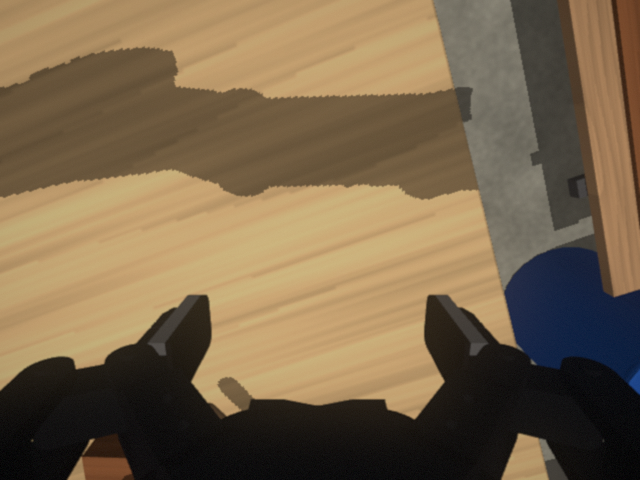

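Nothing moved: every row needs all its keys. The picture shows only the bench and the open fingers (TCP line near (318,247)).

```bash
python3 -m jog '[{"gripper":0,"dx":0.222,"dy":-0.331,"dz":0,"rx":0,"ry":0,"rz":26.5},{"gripper":0,"dx":0.222,"dy":-0.331,"dz":0,"rx":0,"ry":0,"rz":26.5},{"gripper":0,"dx":0.222,"dy":-0.331,"dz":0,"rx":0,"ry":0,"rz":26.5},{"gripper":0,"dx":0.222,"dy":-0.331,"dz":0,"rx":0,"ry":0,"rz":26.5},{"gripper":0,"dx":0.222,"dy":-0.331,"dz":0,"rx":0,"ry":0,"rz":26.5},{"gripper":0,"dx":0.222,"dy":-0.331,"dz":0,"rx":0,"ry":0,"rz":26.5},{"gripper":0,"dx":0.222,"dy":-0.331,"dz":0,"rx":0,"ry":0,"rz":26.5},{"gripper":0,"dx":0.222,"dy":-0.331,"dz":0,"rx":0,"ry":0,"rz":26.5},{"gripper":0,"dx":0.222,"dy":-0.331,"dz":0,"rx":0,"ry":0,"rz":26.5},{"gripper":0,"dx":0.222,"dy":-0.331,"dz":0,"rx":0,"ry":0,"rz":26.5}]' 40
cat > look.py <<'E'
import sys
from h import *
np.set_printoptions(precision=4,suppress=True)
o=get_obs();print(o['eef_pos'],o['t'],o['contact_force'])
r=snap('wrist',sys.argv[1])
print('TCP px',w2p(r,o['eef_pos']))
for l in sys.argv[2:]:
  for d in cut_out('wrist',l)[:3]:
    z=np.where(d['mask'],r['range_z'],0);v,u=np.nonzero(z>0)
    if len(u)<5: continue
    P=(np.linalg.inv(r['camera_matrix'])@np.vstack([u,v,np.ones(len(u))])*z[v,u]); P=(r['cam_to_world'][:3,:3]@P).T+r['cam_to_world'][:3,3]
    zt=np.percentile(P[:,2],98);top=P[abs(P[:,2]-zt)<.003]
    print(l,round(d['conf'],2),np.round(d['box'],1),'median',np.median(P,0),'top',(top.max(0)+top.min(0))/2,top.max(0)-top.min(0),len(top))
E
python3 look.py w2.png rod_handle stand_hole rod
```

```text
t: 2.9
eef_pos: [0.4522, 0.3028, 0.2505]
tool_rot: [0.706, -0.04, 0.706, 0.04]
contact_force: [-1.4, 0.8, 0.0]
gripper_width: 0.996
[0.4522 0.3028 0.2505] 2.9 [-1.4416  0.8291  0.0012]
TCP px [317.8651 322.6678]
rod_handle 0.71 [321.9 239.5  31.2  52.4] median [0.45   0.3056 0.1492] top [0.4548 0.3062 0.1503] [0.0202 0.0202 0.0037] 700
stand_hole 0.93 [321.1 215.6 112.7 111.1] median [0.4455 0.3032 0.0457] top [0.4545 0.3063 0.0464] [0.1023 0.1016 0.0043] 5679
stand_hole 0.7 [322.5 239.9  31.7  56.8] median [0.45   0.3055 0.1492] top [0.4544 0.3062 0.1503] [0.0194 0.0202 0.0037] 685
rod 0.58 [320.2 239.7  35.5  58.9] median [0.4507 0.3056 0.1488] top [0.4548 0.3062 0.1503] [0.0202 0.0202 0.0037] 702
```

View pics/w2.png

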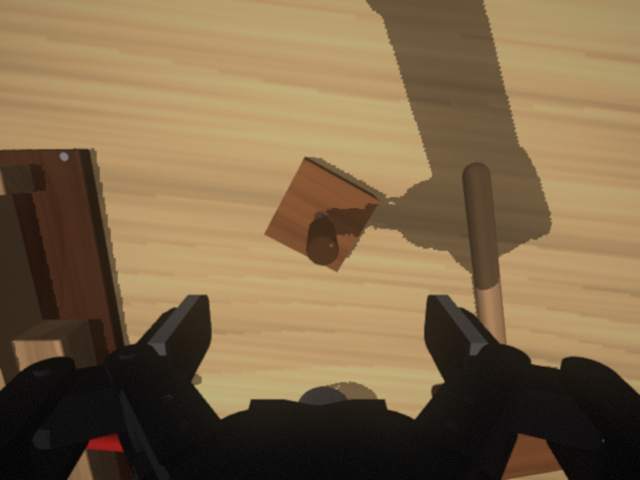

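The wrist view shows the rod in its stand with its handle top at about (322,245), centred between the fingers; the mallet lies at the right at (480,220), clear.

```bash
python3 -m jog '[{"gripper":0,"dx":0.0022,"dy":0.0034,"dz":-0.03,"rx":0,"ry":0,"rz":0},{"gripper":0,"dx":0.0022,"dy":0.0034,"dz":-0.07,"rx":0,"ry":0,"rz":0},{"gripper":0,"dx":0.0022,"dy":0.0034,"dz":-0.11,"rx":0,"ry":0,"rz":0},{"gripper":0,"dx":0.0022,"dy":0.0034,"dz":-0.1305,"rx":0,"ry":0,"rz":0},{"gripper":0,"dx":0.0022,"dy":0.0034,"dz":-0.1305,"rx":0,"ry":0,"rz":0},{"gripper":0,"dx":0.0022,"dy":0.0034,"dz":-0.1305,"rx":0,"ry":0,"rz":0},{"gripper":1,"dx":0.0022,"dy":0.0034,"dz":-0.1305,"rx":0,"ry":0,"rz":0},{"gripper":1,"dx":0.0022,"dy":0.0034,"dz":-0.1305,"rx":0,"ry":0,"rz":0},{"gripper":1,"dx":0.0022,"dy":0.0034,"dz":-0.1305,"rx":0,"ry":0,"rz":0},{"gripper":1,"dx":0.0022,"dy":0.0034,"dz":-0.1305,"rx":0,"ry":0,"rz":0}]' 50
python3 -m jog '[{"gripper":1,"dx":0,"dy":0,"dz":0,"rx":0,"ry":0,"rz":0},{"gripper":1,"dx":0,"dy":0,"dz":0,"rx":0,"ry":0,"rz":0},{"gripper":1,"dx":0,"dy":0,"dz":0,"rx":0,"ry":0,"rz":0},{"gripper":1,"dx":0,"dy":0,"dz":0,"rx":0,"ry":0,"rz":0}]'
```

```text
t: 4.1
eef_pos: [0.4539, 0.3075, 0.1205]
tool_rot: [0.706, -0.041, 0.706, 0.041]
contact_force: [-0.4, -0.9, 0.1]
gripper_width: 0.331
t: 4.5
eef_pos: [0.4539, 0.3075, 0.1202]
tool_rot: [0.706, -0.041, 0.706, 0.041]
contact_force: [0.2, -0.2, 5.0]
gripper_width: 0.246
```

```bash
python3 -m jog '[{"gripper":1,"dx":0,"dy":0,"dz":0.03,"rx":0,"ry":0,"rz":0},{"gripper":1,"dx":0,"dy":0,"dz":0.07,"rx":0,"ry":0,"rz":0},{"gripper":1,"dx":0,"dy":0,"dz":0.12,"rx":0,"ry":0,"rz":0},{"gripper":1,"dx":0.01,"dy":-0.04,"dz":0.13,"rx":0,"ry":0,"rz":0},{"gripper":1,"dx":0.02,"dy":-0.085,"dz":0.13,"rx":0,"ry":0,"rz":0},{"gripper":1,"dx":0.03,"dy":-0.13,"dz":0.13,"rx":0,"ry":0,"rz":0},{"gripper":1,"dx":0.045,"dy":-0.178,"dz":0.13,"rx":0,"ry":0,"rz":0},{"gripper":1,"dx":0.06,"dy":-0.225,"dz":0.13,"rx":0,"ry":0,"rz":0},{"gripper":1,"dx":0.075,"dy":-0.27,"dz":0.13,"rx":0,"ry":0,"rz":0},{"gripper":1,"dx":0.085,"dy":-0.31,"dz":0.13,"rx":0,"ry":0,"rz":0}]'
python3 -m jog '[{"gripper":1,"dx":0.007,"dy":-0.024,"dz":0,"rx":0,"ry":0,"rz":0},{"gripper":1,"dx":0.007,"dy":-0.024,"dz":0,"rx":0,"ry":0,"rz":0},{"gripper":1,"dx":0.007,"dy":-0.024,"dz":0,"rx":0,"ry":0,"rz":0}]'
python3 look.py w3.png hole neighbour rod_tip
```

```text
t: 5.5
eef_pos: [0.5387, -0.0055, 0.2494]
tool_rot: [0.706, -0.041, 0.706, 0.04]
contact_force: [-0.5, 0.6, 0.6]
gripper_width: 0.242
t: 5.8
eef_pos: [0.5452, -0.027, 0.2492]
tool_rot: [0.706, -0.04, 0.706, 0.04]
contact_force: [0.9, 0.8, -1.7]
gripper_width: 0.247
[ 0.5452 -0.027   0.2492] 5.8 [ 0.9356  0.7858 -1.6619]
TCP px [317.7934 322.7318]
hole 0.95 [366.6 245.2 232.7 316.3] median [ 0.5201 -0.0041  0.0202] top [0.6295 0.0528 0.0969] [0.128  0.1473 0.0059] 208
neighbour 0.81 [366.9 247.1 230.  320.1] median [ 0.5201 -0.0039  0.0202] top [0.6295 0.0563 0.0974] [0.128  0.1542 0.006 ] 234
neighbour 0.18 [317.1 318.   69.  158.7] median [ 0.5393 -0.0276  0.2742] top [ 0.5457 -0.027   0.279 ] [0.0213 0.0204 0.0042] 2973
rod_tip 0.91 [319.5 319.9  71.7 160.8] median [ 0.5395 -0.0276  0.2738] top [ 0.5457 -0.027   0.279 ] [0.0213 0.0205 0.0042] 2991
```

View pics/w3.png

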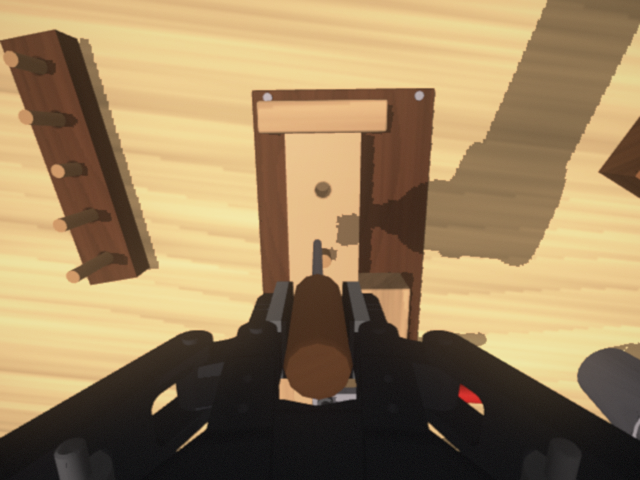

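The wrist view shows the hole at (323,190), the held rod's tip near (317,241), upright, the neighbour behind it, and all five dowels at left. Next I refine these by pixel.

```bash
python3 - <<'E'
from h import *
np.set_printoptions(precision=4,suppress=True)
r=snap('wrist');o=get_obs();g=cv2.cvtColor(r['pixels'],cv2.COLOR_BGR2GRAY)
s=g[172:208,303:343];m=(s<cv2.threshold(s,0,255,cv2.THRESH_OTSU)[0]).astype(np.uint8)
n,l,st,c=cv2.connectedComponentsWithStats(m);print(st,c+[303,172])
i=1+st[1:,4].argmax();u,v=st[i,0]+st[i,2]/2-.5+303,st[i,1]+st[i,3]/2-.5+172
print('hole',u,v,p2w(r,u,v,.078))
print('leg edges',[[p2w(r,*e,.078)[:2] for e in row] for row in [((286,140),(290,270)),((360.5,140),(360,270))]])
e=o['eef_pos'];print(e,'pred tip px',w2p(r,e-[0,0,.115]))
print(g[236:246,305:332])
# rack row: tops
for p in [(10,58),(26,117),(58,172),(61,225),(74,276)]:
    print(p,p2w(r,*p))
E
```

```text
[[   0    0   40   36 1226]
 [   9    9   17   17  214]] [[322.8768 189.6109]
 [320.3411 188.8645]]
hole 320.0 189.0 [ 0.5171 -0.0263  0.078 ]
leg edges [[array([ 0.4816, -0.0578]), array([ 0.5907, -0.0439])], [array([0.4746, 0.001 ]), array([0.5835, 0.0171])]]
[ 0.5454 -0.0254  0.2497] pred tip px [317.1082 240.8148]
[[196 197 197 196 196 195 195 196 196 196 196 195 196 196 196 195 196 196
  195 194 194 195 195 196 195 193 195]
 [196 196 196 196 196 196 196 196 197 196 196 195 196 196 196 195 195 195
  195 195 196 195 195 194 196 194 195]
 [196 198 196 196 197 195 197 196 196 193 187 185 184 185 190 195 196 196
  195 194 195 195 195 195 195 195 195]
 [196 196 197 196 196 196 196 197 193 176 147 137 131 138 164 187 194 196
  195 194 195 194 194 193 194 195 194]
 [196 197 197 196 196 196 196 195 180 140 100  88  88  91 114 150 184 194
  196 195 196 195 194 195 195 195 193]
 [197 195 196 196 196 196 195 190 154 104  78  79  80  79  83 114 160 191
  196 195 194 195 195 195 194 194 194]
 [196 196 196 196 196 196 195 181 128  85  77  80  81  79  79  97 146 190
  195 195 195 194 194 195 195 194 194]
 [196 196 196 196 196 197 196 180 120  81  77  81  79  80  77  88 132 187
  196 196 195 195 194 195 195 194 195]
 [196 197 196 195 196 196 195 179 118  81  78  80  81  80  76  85 128 186
  196 194 195 195 195 194 196 194 196]
 [196 196 196 197 195 196 195 176 114  77  80  79  81  80  80  85 128 187
  195 195 195 196 195 192 186 192 195]]
(10, 58) [ 0.445  -0.2841  0.0588]
(26, 117) [ 0.4888 -0.2705  0.0657]
(58, 172) [ 0.5328 -0.2571  0.0526]
(61, 225) [ 0.5744 -0.243   0.0739]
(74, 276) [ 0.618  -0.2313  0.0792]
```

```bash
python3 -m jog '[{"gripper":1,"dx":-0.0283,"dy":-0.001,"dz":0,"rx":0,"ry":0,"rz":0},{"gripper":1,"dx":-0.0283,"dy":-0.001,"dz":0,"rx":0,"ry":0,"rz":0},{"gripper":1,"dx":-0.0283,"dy":-0.001,"dz":0,"rx":0,"ry":0,"rz":0},{"gripper":1,"dx":-0.0283,"dy":-0.001,"dz":-0.02,"rx":0,"ry":0,"rz":0},{"gripper":1,"dx":-0.0283,"dy":-0.001,"dz":-0.04,"rx":0,"ry":0,"rz":0},{"gripper":1,"dx":-0.0283,"dy":-0.001,"dz":-0.05,"rx":0,"ry":0,"rz":0},{"gripper":1,"dx":-0.0283,"dy":-0.001,"dz":-0.055,"rx":0,"ry":0,"rz":0},{"gripper":1,"dx":-0.0283,"dy":-0.001,"dz":-0.058,"rx":0,"ry":0,"rz":0},{"gripper":1,"dx":-0.0283,"dy":-0.001,"dz":-0.061,"rx":0,"ry":0,"rz":0},{"gripper":1,"dx":-0.0283,"dy":-0.001,"dz":-0.062,"rx":0,"ry":0,"rz":0}]'
```

```text
t: 7.05
eef_pos: [0.5177, -0.0278, 0.1881]
tool_rot: [0.706, -0.041, 0.706, 0.041]
contact_force: [-0.5, -0.1, -0.8]
gripper_width: 0.244
```

```bash
cat > ok.py <<'E'
import sys
from station import get_obs
o=get_obs();print('%.2f'%o['t'],o['eef_pos'].round(4) if hasattr(o['eef_pos'],'round') else o['eef_pos'],[round(float(x),1) for x in o['contact_force']])
sys.exit(float(o['contact_force'][2])>float(sys.argv[1]))
E
python3 -m jog '[{"gripper":1,"dx":0,"dy":0,"dz":-0.003,"rx":0,"ry":0,"rz":0},{"gripper":1,"dx":0,"dy":0,"dz":-0.006,"rx":0,"ry":0,"rz":0},{"gripper":1,"dx":0,"dy":0,"dz":-0.009,"rx":0,"ry":0,"rz":0},{"gripper":1,"dx":0,"dy":0,"dz":-0.012,"rx":0,"ry":0,"rz":0},{"gripper":1,"dx":0,"dy":0,"dz":-0.012,"rx":0,"ry":0,"rz":0}]' >/dev/null; python3 ok.py 3 &&
python3 -m jog '[{"gripper":1,"dx":0,"dy":0,"dz":-0.001,"rx":0,"ry":0,"rz":0},{"gripper":1,"dx":0,"dy":0,"dz":-0.002,"rx":0,"ry":0,"rz":0}]' >/dev/null && python3 ok.py 3 &&
python3 -m jog '[{"gripper":1,"dx":0,"dy":0,"dz":-0.001,"rx":0,"ry":0,"rz":0},{"gripper":1,"dx":0,"dy":0,"dz":-0.002,"rx":0,"ry":0,"rz":0}]' >/dev/null && python3 ok.py 3 &&
python3 -m jog '[{"gripper":1,"dx":0,"dy":0,"dz":-0.001,"rx":0,"ry":0,"rz":0},{"gripper":1,"dx":0,"dy":0,"dz":-0.002,"rx":0,"ry":0,"rz":0}]' >/dev/null && python3 ok.py 3 &&
python3 -m jog '[{"gripper":1,"dx":0,"dy":0,"dz":-0.001,"rx":0,"ry":0,"rz":0},{"gripper":1,"dx":0,"dy":0,"dz":-0.002,"rx":0,"ry":0,"rz":0}]' >/dev/null && python3 ok.py 3 &&
python3 -m jog '[{"gripper":1,"dx":0,"dy":0,"dz":-0.001,"rx":0,"ry":0,"rz":0},{"gripper":1,"dx":0,"dy":0,"dz":-0.002,"rx":0,"ry":0,"rz":0}]' >/dev/null && python3 ok.py 3 &&
python3 -m jog '[{"gripper":1,"dx":0,"dy":0,"dz":-0.001,"rx":0,"ry":0,"rz":0},{"gripper":1,"dx":0,"dy":0,"dz":-0.002,"rx":0,"ry":0,"rz":0}]' >/dev/null && python3 ok.py 3
```

```text
7.55 [ 0.517  -0.0278  0.1753] [0.1, -0.2, -0.4]
7.75 [ 0.5174 -0.0278  0.1738] [0.0, -0.8, -0.1]
7.95 [ 0.5173 -0.0278  0.1718] [-0.8, -0.2, -0.2]
8.15 [ 0.5173 -0.0278  0.1697] [-0.2, -0.2, -0.7]
8.35 [ 0.5173 -0.0278  0.1677] [0.4, 0.5, 0.2]
8.55 [ 0.5173 -0.0278  0.1657] [-0.7, -0.5, -0.0]
8.75 [ 0.5173 -0.0278  0.1637] [0.6, 0.6, -1.2]
```

```bash

python3 -m jog '[{"gripper":1,"dx":0,"dy":0,"dz":-0.001,"rx":0,"ry":0,"rz":0},{"gripper":1,"dx":0,"dy":0,"dz":-0.002,"rx":0,"ry":0,"rz":0}]' >/dev/null && python3 ok.py 3 &&
python3 -m jog '[{"gripper":1,"dx":0,"dy":0,"dz":-0.001,"rx":0,"ry":0,"rz":0},{"gripper":1,"dx":0,"dy":0,"dz":-0.002,"rx":0,"ry":0,"rz":0}]' >/dev/null && python3 ok.py 3 &&
python3 -m jog '[{"gripper":1,"dx":0,"dy":0,"dz":-0.001,"rx":0,"ry":0,"rz":0},{"gripper":1,"dx":0,"dy":0,"dz":-0.002,"rx":0,"ry":0,"rz":0}]' >/dev/null && python3 ok.py 3 &&
python3 -m jog '[{"gripper":1,"dx":0,"dy":0,"dz":-0.001,"rx":0,"ry":0,"rz":0},{"gripper":1,"dx":0,"dy":0,"dz":-0.002,"rx":0,"ry":0,"rz":0}]' >/dev/null && python3 ok.py 3 &&
python3 -m jog '[{"gripper":1,"dx":0,"dy":0,"dz":-0.001,"rx":0,"ry":0,"rz":0},{"gripper":1,"dx":0,"dy":0,"dz":-0.002,"rx":0,"ry":0,"rz":0}]' >/dev/null && python3 ok.py 3 &&
python3 -m jog '[{"gripper":1,"dx":0,"dy":0,"dz":-0.001,"rx":0,"ry":0,"rz":0},{"gripper":1,"dx":0,"dy":0,"dz":-0.002,"rx":0,"ry":0,"rz":0}]' >/dev/null && python3 ok.py 3 &&
python3 -m jog '[{"gripper":1,"dx":0,"dy":0,"dz":-0.001,"rx":0,"ry":0,"rz":0},{"gripper":1,"dx":0,"dy":0,"dz":-0.002,"rx":0,"ry":0,"rz":0}]' >/dev/null && python3 ok.py 3 &&
python3 -m jog '[{"gripper":1,"dx":0,"dy":0,"dz":-0.001,"rx":0,"ry":0,"rz":0},{"gripper":1,"dx":0,"dy":0,"dz":-0.002,"rx":0,"ry":0,"rz":0}]' >/dev/null && python3 ok.py 3 &&
python3 -m jog '[{"gripper":1,"dx":0,"dy":0,"dz":-0.001,"rx":0,"ry":0,"rz":0},{"gripper":1,"dx":0,"dy":0,"dz":-0.002,"rx":0,"ry":0,"rz":0}]' >/dev/null && python3 ok.py 3 &&
python3 -m jog '[{"gripper":1,"dx":0,"dy":0,"dz":-0.001,"rx":0,"ry":0,"rz":0},{"gripper":1,"dx":0,"dy":0,"dz":-0.002,"rx":0,"ry":0,"rz":0}]' >/dev/null && python3 ok.py 3 &&
python3 -m jog '[{"gripper":1,"dx":0,"dy":0,"dz":-0.001,"rx":0,"ry":0,"rz":0},{"gripper":1,"dx":0,"dy":0,"dz":-0.002,"rx":0,"ry":0,"rz":0}]' >/dev/null && python3 ok.py 3
```

```text
8.95 [ 0.5173 -0.0277  0.1617] [-0.3, -0.3, -0.3]
9.15 [ 0.5173 -0.0278  0.1597] [0.1, -0.5, -0.8]
9.35 [ 0.5174 -0.0278  0.1578] [0.6, -0.0, -1.0]
9.55 [ 0.5173 -0.0277  0.1557] [1.0, -0.4, -0.6]
9.75 [ 0.5173 -0.0278  0.1537] [0.1, -0.5, -0.2]
9.95 [ 0.5173 -0.0278  0.1517] [0.5, 0.6, -0.5]
10.15 [ 0.5177 -0.0277  0.1502] [-1.2, 0.0, 8.4]
```

The bottom was felt at TCP z 0.1502, with 8 N. The tip is then at about 0.035, so the depth is about 43 mm and the 63 mm dowel fits. Returning the rod.

```bash
python3 -m jog '[{"gripper":1,"dx":0,"dy":0,"dz":0.01,"rx":0,"ry":0,"rz":0},{"gripper":1,"dx":0,"dy":0,"dz":0.04,"rx":0,"ry":0,"rz":0},{"gripper":1,"dx":0,"dy":0,"dz":0.08,"rx":0,"ry":0,"rz":0},{"gripper":1,"dx":0,"dy":0,"dz":0.1,"rx":0,"ry":0,"rz":0},{"gripper":1,"dx":-0.01,"dy":0.04,"dz":0.1,"rx":0,"ry":0,"rz":0},{"gripper":1,"dx":-0.02,"dy":0.085,"dz":0.1,"rx":0,"ry":0,"rz":0},{"gripper":1,"dx":-0.03,"dy":0.13,"dz":0.1,"rx":0,"ry":0,"rz":0},{"gripper":1,"dx":-0.04,"dy":0.178,"dz":0.1,"rx":0,"ry":0,"rz":0},{"gripper":1,"dx":-0.05,"dy":0.225,"dz":0.1,"rx":0,"ry":0,"rz":0},{"gripper":1,"dx":-0.055,"dy":0.265,"dz":0.1,"rx":0,"ry":0,"rz":0}]'
python3 -m jog '[{"gripper":1,"dx":-0.0088,"dy":0.04,"dz":0,"rx":0,"ry":0,"rz":0},{"gripper":1,"dx":-0.0088,"dy":0.0702,"dz":0,"rx":0,"ry":0,"rz":0},{"gripper":1,"dx":-0.0088,"dy":0.0702,"dz":0,"rx":0,"ry":0,"rz":0},{"gripper":1,"dx":-0.0088,"dy":0.0702,"dz":0,"rx":0,"ry":0,"rz":0},{"gripper":1,"dx":-0.0088,"dy":0.0702,"dz":-0.03,"rx":0,"ry":0,"rz":0},{"gripper":1,"dx":-0.0088,"dy":0.0702,"dz":-0.06,"rx":0,"ry":0,"rz":0},{"gripper":1,"dx":-0.0088,"dy":0.0702,"dz":-0.078,"rx":0,"ry":0,"rz":0},{"gripper":1,"dx":-0.0088,"dy":0.0702,"dz":-0.08,"rx":0,"ry":0,"rz":0}]'; python3 look.py w4.png stand_hole rod_handle
```

```text
t: 11.15
eef_pos: [0.4611, 0.2398, 0.2506]
tool_rot: [0.706, -0.041, 0.706, 0.042]
contact_force: [1.1, 0.2, -0.9]
gripper_width: 0.242
t: 11.95
eef_pos: [0.4528, 0.3045, 0.1678]
tool_rot: [0.705, -0.041, 0.707, 0.039]
contact_force: [-1.0, 0.3, -0.9]
gripper_width: 0.247
[0.4528 0.3045 0.1678] 11.95 [-1.0451  0.3361 -0.9159]
TCP px [317.8143 322.6868]
stand_hole 0.68 [322.1 228.8 148.9 127.2] median [0.4466 0.3035 0.0457] top [0.4474 0.3067 0.0462] [0.0883 0.1029 0.0039] 10270
rod_handle 0.78 [317.2 319.8  68.  157.7] median [0.447  0.3038 0.1928] top [0.4532 0.3045 0.1976] [0.0212 0.0201 0.0041] 2964
```

```bash
python3 -m jog '[{"gripper":1,"dx":0.0008,"dy":0.0025,"dz":0,"rx":0,"ry":0,"rz":0},{"gripper":1,"dx":0.0008,"dy":0.0025,"dz":0,"rx":0,"ry":0,"rz":0},{"gripper":1,"dx":0.0008,"dy":0.0025,"dz":0,"rx":0,"ry":0,"rz":0}]'
```

```text
t: 12.4
eef_pos: [0.4547, 0.3103, 0.1706]
tool_rot: [0.706, -0.041, 0.706, 0.041]
contact_force: [0.3, 0.1, -0.3]
gripper_width: 0.242
```

```bash
python3 look.py w5.png; python3 -c "
import cv2;cv2.imwrite('pics/w5c.png',cv2.resize(cv2.imread('pics/w5.png')[150:330,220:420],None,fx=3,fy=3,interpolation=2))"
```

```text
[0.4547 0.3103 0.1706] 12.4 [ 0.3247  0.055  -0.3481]
TCP px [317.8156 322.7012]
```

View pics/w5c.png

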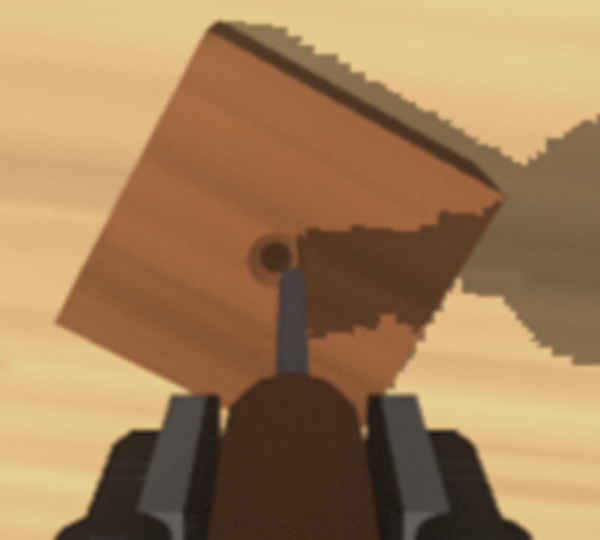

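The crop shows the stand hole at crop (273,257), which is (311,235.7) in the image, a few mm to the left of the rod's tip at (317.3,240). Computing the shift.

```bash
python3 - <<'E'
from h import *
r=snap('wrist');o=get_obs();print(o['eef_pos'])
print(p2w(r,310.9,235.5,.045), 'tip pred',w2p(r,o['eef_pos']-[0,0,.115]))
E
```

```text
[0.45444942 0.31005269 0.17017566]
[0.4542656  0.30544871 0.045     ] tip pred [317.23711549 240.32682464]
```

```bash
python3 -m jog '[{"gripper":1,"dx":0,"dy":-0.004,"dz":0,"rx":0,"ry":0,"rz":0},{"gripper":1,"dx":0,"dy":-0.004,"dz":0,"rx":0,"ry":0,"rz":0},{"gripper":1,"dx":0,"dy":-0.004,"dz":0,"rx":0,"ry":0,"rz":0},{"gripper":1,"dx":0,"dy":-0.004,"dz":-0.005,"rx":0,"ry":0,"rz":0},{"gripper":1,"dx":0,"dy":-0.004,"dz":-0.01,"rx":0,"ry":0,"rz":0},{"gripper":1,"dx":0,"dy":-0.004,"dz":-0.015,"rx":0,"ry":0,"rz":0},{"gripper":1,"dx":0,"dy":-0.004,"dz":-0.015,"rx":0,"ry":0,"rz":0}]'; python3 ok.py 5 &&
python3 -m jog '[{"gripper":1,"dx":0,"dy":0,"dz":-0.008,"rx":0,"ry":0,"rz":0},{"gripper":1,"dx":0,"dy":0,"dz":-0.016,"rx":0,"ry":0,"rz":0},{"gripper":1,"dx":0,"dy":0,"dz":-0.024,"rx":0,"ry":0,"rz":0},{"gripper":1,"dx":0,"dy":0,"dz":-0.03,"rx":0,"ry":0,"rz":0},{"gripper":1,"dx":0,"dy":0,"dz":-0.032,"rx":0,"ry":0,"rz":0}]'; python3 ok.py 5
```

```text
t: 13.2
eef_pos: [0.4539, 0.3057, 0.1537]
tool_rot: [0.705, -0.041, 0.706, 0.041]
contact_force: [-0.4, -0.3, 0.5]
gripper_width: 0.244
13.20 [0.4539 0.3057 0.1537] [-0.4, -0.3, 0.5]
t: 13.7
eef_pos: [0.454, 0.3057, 0.1218]
tool_rot: [0.706, -0.041, 0.706, 0.041]
contact_force: [0.6, 0.1, -1.3]
gripper_width: 0.241
13.70 [0.454  0.3057 0.1218] [0.6, 0.1, -1.3]
```

```bash

python3 -m jog '[{"gripper":1,"dx":0,"dy":0,"dz":-0.001,"rx":0,"ry":0,"rz":0},{"gripper":1,"dx":0,"dy":0,"dz":-0.001,"rx":0,"ry":0,"rz":0}]' >/dev/null && python3 ok.py 3 &&
python3 -m jog '[{"gripper":1,"dx":0,"dy":0,"dz":-0.0005,"rx":0,"ry":0,"rz":0},{"gripper":1,"dx":0,"dy":0,"dz":-0.001,"rx":0,"ry":0,"rz":0}]' >/dev/null && python3 ok.py 3 &&
python3 -m jog '[{"gripper":1,"dx":0,"dy":0,"dz":-0.0005,"rx":0,"ry":0,"rz":0},{"gripper":1,"dx":0,"dy":0,"dz":-0.001,"rx":0,"ry":0,"rz":0}]' >/dev/null && python3 ok.py 3
```

```text
13.90 [0.4544 0.3059 0.1218] [0.3, 0.8, -0.8]
14.10 [0.4545 0.306  0.1211] [-0.1, 0.7, -0.2]
14.30 [0.4546 0.3061 0.1202] [-0.5, -1.3, 4.1]
```

```bash
python3 -m jog '[{"gripper":0,"dx":0,"dy":0,"dz":0,"rx":0,"ry":0,"rz":0},{"gripper":0,"dx":0,"dy":0,"dz":0,"rx":0,"ry":0,"rz":0},{"gripper":0,"dx":0,"dy":0,"dz":0,"rx":0,"ry":0,"rz":0},{"gripper":0,"dx":0,"dy":0,"dz":0,"rx":0,"ry":0,"rz":0},{"gripper":0,"dx":0,"dy":0,"dz":0,"rx":0,"ry":0,"rz":0},{"gripper":0,"dx":0,"dy":0,"dz":0.02,"rx":0,"ry":0,"rz":0},{"gripper":0,"dx":0,"dy":0,"dz":0.06,"rx":0,"ry":0,"rz":0},{"gripper":0,"dx":0,"dy":0,"dz":0.1,"rx":0,"ry":0,"rz":0},{"gripper":0,"dx":0,"dy":0,"dz":0.13,"rx":0,"ry":0,"rz":0},{"gripper":0,"dx":0,"dy":0,"dz":0.13,"rx":0,"ry":0,"rz":0}]' && python3 look.py w6.png rod_handle
python3 -m jog '[{"gripper":0,"dx":0.12,"dy":-0.549,"dz":0,"rx":0,"ry":0,"rz":10},{"gripper":0,"dx":0.12,"dy":-0.549,"dz":0,"rx":0,"ry":0,"rz":10},{"gripper":0,"dx":0.12,"dy":-0.549,"dz":0,"rx":0,"ry":0,"rz":10},{"gripper":0,"dx":0.12,"dy":-0.549,"dz":0,"rx":0,"ry":0,"rz":10},{"gripper":0,"dx":0.12,"dy":-0.549,"dz":0,"rx":0,"ry":0,"rz":10},{"gripper":0,"dx":0.12,"dy":-0.549,"dz":0,"rx":0,"ry":0,"rz":10},{"gripper":0,"dx":0.12,"dy":-0.549,"dz":0,"rx":0,"ry":0,"rz":10},{"gripper":0,"dx":0.12,"dy":-0.549,"dz":0,"rx":0,"ry":0,"rz":10},{"gripper":0,"dx":0.12,"dy":-0.549,"dz":0,"rx":0,"ry":0,"rz":10},{"gripper":0,"dx":0.12,"dy":-0.549,"dz":0,"rx":0,"ry":0,"rz":10}]'; python3 ok.py 5
```

```text
t: 15.3
eef_pos: [0.4564, 0.3075, 0.2545]
tool_rot: [0.708, -0.039, 0.704, 0.043]
contact_force: [1.2, -0.2, 0.1]
gripper_width: 1.005
[0.4564 0.3075 0.2545] 15.3 [ 1.1893 -0.2234  0.1037]
TCP px [317.8049 322.6784]
rod_handle 0.6 [322.5 230.2  33.3  43.4] median [0.4482 0.3105 0.1491] top [0.4517 0.3121 0.1503] [0.0201 0.0204 0.0038] 677
t: 16.4
eef_pos: [0.5598, -0.1816, 0.2481]
tool_rot: [0.699, -0.102, 0.701, 0.103]
contact_force: [0.6, 1.0, 0.3]
gripper_width: 1.0
16.40 [ 0.5598 -0.1816  0.2481] [0.6, 1.0, 0.3]
```

```bash
python3 -m jog '[{"gripper":0,"dx":0.01,"dy":-0.04,"dz":0,"rx":0,"ry":0,"rz":0},{"gripper":0,"dx":0.0125,"dy":-0.053,"dz":0,"rx":0,"ry":0,"rz":0},{"gripper":0,"dx":0.0125,"dy":-0.053,"dz":0,"rx":0,"ry":0,"rz":0},{"gripper":0,"dx":0.0125,"dy":-0.053,"dz":0,"rx":0,"ry":0,"rz":0},{"gripper":0,"dx":0.0125,"dy":-0.053,"dz":0,"rx":0,"ry":0,"rz":0}]'; python3 look.py w7.png dowel63_mid rack
```

```text
t: 16.9
eef_pos: [0.573, -0.2302, 0.2492]
tool_rot: [0.699, -0.103, 0.7, 0.104]
contact_force: [0.0, 0.2, -0.9]
gripper_width: 0.997
[ 0.573  -0.2302  0.2492] 16.9 [ 0.0425  0.2207 -0.8668]
TCP px [317.721 322.738]
dowel63_mid 0.82 [301.6 211.6  16.4  24.5] median [ 0.5703 -0.2465  0.0725] top [ 0.5733 -0.2464  0.0736] [0.0112 0.0111 0.003 ] 133
rack 0.83 [299.6 149.   57.7 251.6] median [ 0.5139 -0.2633  0.0307] top [ 0.5308 -0.259   0.0313] [0.2329 0.1107 0.0041] 11597
```

View pics/w7.png

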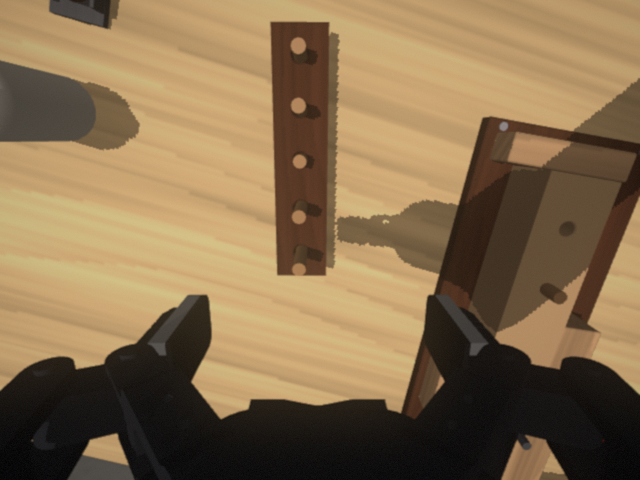

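The wrist view shows the rack lined up vertically in the picture. The fourth dowel from the top, at (298,216), has its top at 73.6 mm, so it is the 63 mm one; the 70 mm one is at (298,270).

```bash
python3 -m jog '[{"gripper":0,"dx":0.0005,"dy":-0.0162,"dz":-0.03,"rx":0,"ry":0,"rz":0},{"gripper":0,"dx":0.0005,"dy":-0.0162,"dz":-0.06,"rx":0,"ry":0,"rz":0},{"gripper":0,"dx":0.0005,"dy":-0.0162,"dz":-0.09,"rx":0,"ry":0,"rz":0},{"gripper":0,"dx":0.0005,"dy":-0.0162,"dz":-0.1,"rx":0,"ry":0,"rz":0},{"gripper":0,"dx":0.0005,"dy":-0.0162,"dz":-0.1,"rx":0,"ry":0,"rz":0},{"gripper":0,"dx":0.0005,"dy":-0.0162,"dz":-0.1,"rx":0,"ry":0,"rz":0},{"gripper":0,"dx":0.0005,"dy":-0.0162,"dz":-0.1,"rx":0,"ry":0,"rz":0}]'; python3 look.py w8.png dowel63_mid
```

```text
t: 17.75
eef_pos: [0.5747, -0.2494, 0.1516]
tool_rot: [0.701, -0.103, 0.699, 0.102]
contact_force: [-0.1, 0.2, 0.1]
gripper_width: 1.003
[ 0.5747 -0.2494  0.1516] 17.75 [-0.0771  0.2133  0.0528]
TCP px [317.6626 322.6747]
dowel63_mid 0.63 [323.5 246.2  21.4  42.2] median [ 0.5703 -0.2475  0.0692] top [ 0.5735 -0.2466  0.0738] [0.0116 0.0114 0.0039] 299
```

```bash
python3 -m jog '[{"gripper":0,"dx":-0.001,"dy":0.002,"dz":-0.02,"rx":0,"ry":0,"rz":0},{"gripper":0,"dx":-0.001,"dy":0.002,"dz":-0.05,"rx":0,"ry":0,"rz":0},{"gripper":0,"dx":-0.001,"dy":0.002,"dz":-0.07,"rx":0,"ry":0,"rz":0},{"gripper":0,"dx":-0.001,"dy":0.002,"dz":-0.0755,"rx":0,"ry":0,"rz":0},{"gripper":0,"dx":-0.001,"dy":0.002,"dz":-0.0755,"rx":0,"ry":0,"rz":0},{"gripper":0,"dx":-0.001,"dy":0.002,"dz":-0.0755,"rx":0,"ry":0,"rz":0},{"gripper":0,"dx":-0.001,"dy":0.002,"dz":-0.0755,"rx":0,"ry":0,"rz":0}]'
```

```text
t: 18.55
eef_pos: [0.5735, -0.2475, 0.0758]
tool_rot: [0.7, -0.103, 0.699, 0.102]
contact_force: [-0.1, -0.6, -0.7]
gripper_width: 1.004
```

```bash
python3 -m jog '[{"gripper":0,"dx":0,"dy":0.001,"dz":0,"rx":0,"ry":0,"rz":0},{"gripper":1,"dx":0,"dy":0.001,"dz":0,"rx":0,"ry":0,"rz":0},{"gripper":1,"dx":0,"dy":0.001,"dz":0,"rx":0,"ry":0,"rz":0},{"gripper":1,"dx":0,"dy":0.001,"dz":0,"rx":0,"ry":0,"rz":0},{"gripper":1,"dx":0,"dy":0.001,"dz":0,"rx":0,"ry":0,"rz":0},{"gripper":1,"dx":0,"dy":0.001,"dz":0,"rx":0,"ry":0,"rz":0},{"gripper":1,"dx":0,"dy":0.001,"dz":0,"rx":0,"ry":0,"rz":0},{"gripper":1,"dx":0,"dy":0.001,"dz":0,"rx":0,"ry":0,"rz":0},{"gripper":1,"dx":0,"dy":0.001,"dz":0,"rx":0,"ry":0,"rz":0}]' 60; python3 ok.py 9
```

```text
t: 19.45
eef_pos: [0.5726, -0.2462, 0.0744]
tool_rot: [0.7, -0.102, 0.7, 0.102]
contact_force: [-0.5, 0.3, 1.5]
gripper_width: 0.109
19.45 [ 0.5726 -0.2462  0.0744] [-0.5, 0.3, 1.5]
```

```bash
python3 -m jog '[{"gripper":1,"dx":0,"dy":0,"dz":0.01,"rx":0,"ry":0,"rz":0},{"gripper":1,"dx":0,"dy":0,"dz":0.04,"rx":0,"ry":0,"rz":0},{"gripper":1,"dx":0,"dy":0,"dz":0.09,"rx":0,"ry":0,"rz":0},{"gripper":1,"dx":0,"dy":0.01,"dz":0.14,"rx":0,"ry":0,"rz":-2},{"gripper":1,"dx":-0.005,"dy":0.05,"dz":0.14,"rx":0,"ry":0,"rz":-4},{"gripper":1,"dx":-0.015,"dy":0.095,"dz":0.14,"rx":0,"ry":0,"rz":-6},{"gripper":1,"dx":-0.022,"dy":0.14,"dz":0.14,"rx":0,"ry":0,"rz":-8},{"gripper":1,"dx":-0.03,"dy":0.18,"dz":0.14,"rx":0,"ry":0,"rz":-9},{"gripper":1,"dx":-0.0356,"dy":0.21,"dz":0.14,"rx":0,"ry":0,"rz":-9},{"gripper":1,"dx":-0.0356,"dy":0.22,"dz":0.14,"rx":0,"ry":0,"rz":-9}]'
python3 -m jog '[{"gripper":1,"dx":0,"dy":0,"dz":0,"rx":0,"ry":0,"rz":0},{"gripper":1,"dx":0,"dy":0,"dz":0,"rx":0,"ry":0,"rz":0},{"gripper":1,"dx":0,"dy":0,"dz":0,"rx":0,"ry":0,"rz":0},{"gripper":1,"dx":0,"dy":0,"dz":0,"rx":0,"ry":0,"rz":0},{"gripper":1,"dx":0,"dy":0,"dz":0,"rx":0,"ry":0,"rz":0}]'; python3 look.py w9.png
```

```text
t: 20.45
eef_pos: [0.5361, -0.022, 0.2148]
tool_rot: [0.705, -0.048, 0.706, 0.05]
contact_force: [0.2, 0.1, 0.0]
gripper_width: 0.107
t: 20.95
eef_pos: [0.537, -0.0272, 0.2143]
tool_rot: [0.706, -0.047, 0.706, 0.046]
contact_force: [0.1, 0.4, 0.3]
gripper_width: 0.109
[ 0.537  -0.0272  0.2143] 20.95 [0.0545 0.4144 0.3108]
TCP px [317.8234 322.6958]
```

View pics/w9.png

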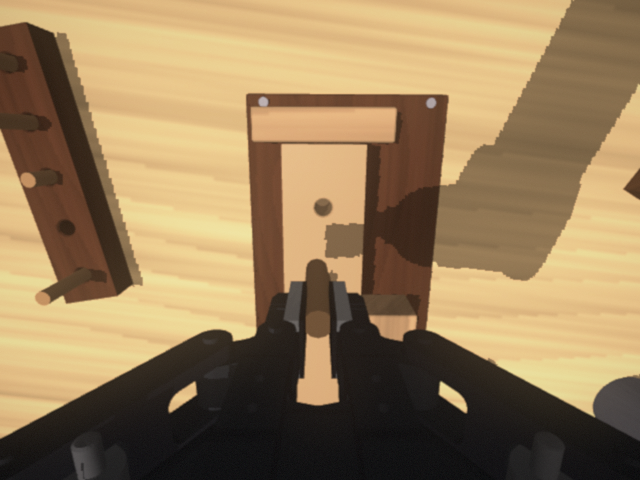

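The wrist view shows the 63 mm dowel held upright with its lower end at about (317,262), the hole at (323,207), and the fourth rack hole empty.

```bash
cat > hole.py <<'E'
import sys
from h import *
np.set_printoptions(precision=4,suppress=True)
r=snap('wrist');o=get_obs();g=cv2.cvtColor(r['pixels'],cv2.COLOR_BGR2GRAY)
u0,v0=map(int,w2p(r,[.5171,-.0263,.078]))
s=g[v0-17:v0+17,u0-18:u0+18];m=(s<cv2.threshold(s,0,255,cv2.THRESH_OTSU)[0]).astype(np.uint8)
n,l,st,c=cv2.connectedComponentsWithStats(m);i=1+st[1:,4].argmax()
u,v=st[i,0]+st[i,2]/2-.5+u0-18,st[i,1]+st[i,3]/2-.5+v0-17
e=o['eef_pos'];print(st[i],u,v,'hole',p2w(r,u,v,.078),'tcp',e,'need',p2w(r,u,v,.078)-e)
b=w2p(r,e-[0,0,.0644]);print('pred bottom centre px',b)
for row in range(int(b[1])-12,int(b[1])+6,3):
    x=np.nonzero(abs(g[row,295:340].astype(int)-g[row,300])>35)[0]+295;print(row,x.min() if len(x) else None,x.max() if len(x) else None)
E
python3 hole.py
```

```text
[ 10   8  19  19 263] 322.0 207.0 hole [ 0.517  -0.0262  0.078 ] tcp [ 0.5369 -0.0267  0.2143] need [-0.0199  0.0005 -0.1363]
pred bottom centre px [317.9996 265.6162]
253 325 339
256 324 339
259 312 320
262 308 325
265 307 326
268 306 327
```

```bash
python3 -m jog '[{"gripper":1,"dx":-0.0199,"dy":0.0013,"dz":0,"rx":0,"ry":0,"rz":0},{"gripper":1,"dx":-0.0199,"dy":0.0013,"dz":-0.02,"rx":0,"ry":0,"rz":0},{"gripper":1,"dx":-0.0199,"dy":0.0013,"dz":-0.04,"rx":0,"ry":0,"rz":0},{"gripper":1,"dx":-0.0199,"dy":0.0013,"dz":-0.055,"rx":0,"ry":0,"rz":0},{"gripper":1,"dx":-0.0199,"dy":0.0013,"dz":-0.063,"rx":0,"ry":0,"rz":0},{"gripper":1,"dx":-0.0199,"dy":0.0013,"dz":-0.063,"rx":0,"ry":0,"rz":0},{"gripper":1,"dx":-0.0199,"dy":0.0013,"dz":-0.063,"rx":0,"ry":0,"rz":0},{"gripper":1,"dx":-0.0199,"dy":0.0013,"dz":-0.063,"rx":0,"ry":0,"rz":0},{"gripper":1,"dx":-0.0199,"dy":0.0013,"dz":-0.063,"rx":0,"ry":0,"rz":0}]'; python3 look.py w10.png; python3 -c "
import cv2;cv2.imwrite('pics/w10c.png',cv2.resize(cv2.imread('pics/w10.png')[190:350,240:400],None,fx=3.6,fy=3.6,interpolation=2))"
```

```text
t: 21.95
eef_pos: [0.5175, -0.0248, 0.152]
tool_rot: [0.706, -0.047, 0.705, 0.047]
contact_force: [-0.7, -0.1, -0.4]
gripper_width: 0.11
[ 0.5175 -0.0248  0.152 ] 21.95 [-0.724  -0.1487 -0.4054]
TCP px [317.8783 322.7119]
```

View pics/w10c.png

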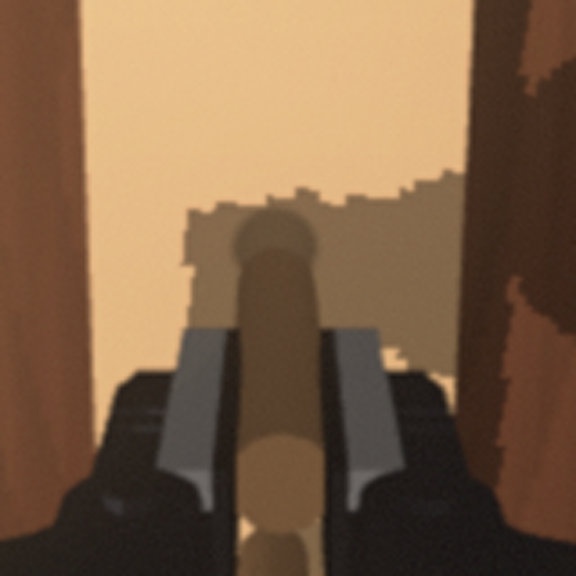

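The crop shows the dowel's lower end (crop columns 238–317) in line with the hole (234–317), just above it.

```bash
python3 -m jog '[{"gripper":1,"dx":-0.0004,"dy":0,"dz":-0.004,"rx":0,"ry":0,"rz":0},{"gripper":1,"dx":-0.0004,"dy":0,"dz":-0.007,"rx":0,"ry":0,"rz":0},{"gripper":1,"dx":-0.0004,"dy":0,"dz":-0.0085,"rx":0,"ry":0,"rz":0},{"gripper":1,"dx":-0.0004,"dy":0,"dz":-0.0095,"rx":0,"ry":0,"rz":0}]' >/dev/null; python3 ok.py 4 &&
python3 -m jog '[{"gripper":1,"dx":0,"dy":0,"dz":-0.001,"rx":0,"ry":0,"rz":0},{"gripper":1,"dx":0,"dy":0,"dz":-0.002,"rx":0,"ry":0,"rz":0}]' >/dev/null && python3 ok.py 4 &&
python3 -m jog '[{"gripper":1,"dx":0,"dy":0,"dz":-0.001,"rx":0,"ry":0,"rz":0},{"gripper":1,"dx":0,"dy":0,"dz":-0.002,"rx":0,"ry":0,"rz":0}]' >/dev/null && python3 ok.py 4 &&
python3 -m jog '[{"gripper":1,"dx":0,"dy":0,"dz":-0.001,"rx":0,"ry":0,"rz":0},{"gripper":1,"dx":0,"dy":0,"dz":-0.002,"rx":0,"ry":0,"rz":0}]' >/dev/null && python3 ok.py 4
```

```text
22.40 [ 0.5165 -0.0248  0.1415] [-0.2, -0.6, -0.5]
22.60 [ 0.5166 -0.0249  0.1397] [-1.3, -0.5, -0.1]
22.80 [ 0.5166 -0.0249  0.1378] [-0.6, -0.4, 1.3]
23.00 [ 0.5166 -0.0249  0.1357] [-0.2, -0.8, 0.4]
```

```bash

python3 -m jog '[{"gripper":1,"dx":0,"dy":0,"dz":-0.001,"rx":0,"ry":0,"rz":0},{"gripper":1,"dx":0,"dy":0,"dz":-0.002,"rx":0,"ry":0,"rz":0}]' >/dev/null && python3 ok.py 14 &&
python3 -m jog '[{"gripper":1,"dx":0,"dy":0,"dz":-0.001,"rx":0,"ry":0,"rz":0},{"gripper":1,"dx":0,"dy":0,"dz":-0.002,"rx":0,"ry":0,"rz":0}]' >/dev/null && python3 ok.py 14 &&
python3 -m jog '[{"gripper":1,"dx":0,"dy":0,"dz":-0.001,"rx":0,"ry":0,"rz":0},{"gripper":1,"dx":0,"dy":0,"dz":-0.002,"rx":0,"ry":0,"rz":0}]' >/dev/null && python3 ok.py 14 &&
python3 -m jog '[{"gripper":1,"dx":0,"dy":0,"dz":-0.001,"rx":0,"ry":0,"rz":0},{"gripper":1,"dx":0,"dy":0,"dz":-0.002,"rx":0,"ry":0,"rz":0}]' >/dev/null && python3 ok.py 14 &&
python3 -m jog '[{"gripper":1,"dx":0,"dy":0,"dz":-0.001,"rx":0,"ry":0,"rz":0},{"gripper":1,"dx":0,"dy":0,"dz":-0.002,"rx":0,"ry":0,"rz":0}]' >/dev/null && python3 ok.py 14
```

```text
23.20 [ 0.5166 -0.0249  0.1337] [-0.5, -1.5, 0.8]
23.40 [ 0.5166 -0.0248  0.1317] [-0.7, -0.5, 1.6]
23.60 [ 0.5167 -0.0248  0.1299] [-0.8, -0.9, 3.8]
23.80 [ 0.5168 -0.0248  0.128 ] [-2.1, 0.2, 3.7]
24.00 [ 0.5168 -0.0248  0.1259] [-0.9, -0.2, 1.4]
```

```bash

python3 -m jog '[{"gripper":1,"dx":0,"dy":0,"dz":-0.001,"rx":0,"ry":0,"rz":0},{"gripper":1,"dx":0,"dy":0,"dz":-0.002,"rx":0,"ry":0,"rz":0},{"gripper":1,"dx":0,"dy":0,"dz":-0.003,"rx":0,"ry":0,"rz":0},{"gripper":1,"dx":0,"dy":0,"dz":-0.004,"rx":0,"ry":0,"rz":0}]' >/dev/null && python3 ok.py 12 &&
python3 -m jog '[{"gripper":1,"dx":0,"dy":0,"dz":-0.001,"rx":0,"ry":0,"rz":0},{"gripper":1,"dx":0,"dy":0,"dz":-0.002,"rx":0,"ry":0,"rz":0},{"gripper":1,"dx":0,"dy":0,"dz":-0.003,"rx":0,"ry":0,"rz":0},{"gripper":1,"dx":0,"dy":0,"dz":-0.004,"rx":0,"ry":0,"rz":0}]' >/dev/null && python3 ok.py 12 &&
python3 -m jog '[{"gripper":1,"dx":0,"dy":0,"dz":-0.001,"rx":0,"ry":0,"rz":0},{"gripper":1,"dx":0,"dy":0,"dz":-0.002,"rx":0,"ry":0,"rz":0},{"gripper":1,"dx":0,"dy":0,"dz":-0.003,"rx":0,"ry":0,"rz":0},{"gripper":1,"dx":0,"dy":0,"dz":-0.004,"rx":0,"ry":0,"rz":0}]' >/dev/null && python3 ok.py 12 &&
python3 -m jog '[{"gripper":1,"dx":0,"dy":0,"dz":-0.001,"rx":0,"ry":0,"rz":0},{"gripper":1,"dx":0,"dy":0,"dz":-0.002,"rx":0,"ry":0,"rz":0},{"gripper":1,"dx":0,"dy":0,"dz":-0.003,"rx":0,"ry":0,"rz":0},{"gripper":1,"dx":0,"dy":0,"dz":-0.004,"rx":0,"ry":0,"rz":0}]' >/dev/null && python3 ok.py 12 &&
python3 -m jog '[{"gripper":1,"dx":0,"dy":0,"dz":-0.001,"rx":0,"ry":0,"rz":0},{"gripper":1,"dx":0,"dy":0,"dz":-0.002,"rx":0,"ry":0,"rz":0},{"gripper":1,"dx":0,"dy":0,"dz":-0.003,"rx":0,"ry":0,"rz":0},{"gripper":1,"dx":0,"dy":0,"dz":-0.004,"rx":0,"ry":0,"rz":0}]' >/dev/null && python3 ok.py 12
```

```text
24.40 [ 0.5165 -0.0249  0.1217] [-1.4, -0.9, 6.8]
24.80 [ 0.5166 -0.0248  0.1178] [-2.3, -1.6, 6.2]
25.20 [ 0.5165 -0.0248  0.1137] [-2.6, -1.9, 4.7]
25.60 [ 0.5165 -0.0249  0.1097] [-2.7, -1.9, 4.5]
26.00 [ 0.5166 -0.025   0.1057] [-2.9, -1.3, 2.6]
```

```bash

python3 -m jog '[{"gripper":1,"dx":0,"dy":0,"dz":-0.001,"rx":0,"ry":0,"rz":0},{"gripper":1,"dx":0,"dy":0,"dz":-0.002,"rx":0,"ry":0,"rz":0},{"gripper":1,"dx":0,"dy":0,"dz":-0.003,"rx":0,"ry":0,"rz":0},{"gripper":1,"dx":0,"dy":0,"dz":-0.004,"rx":0,"ry":0,"rz":0}]' >/dev/null && python3 ok.py 11 &&
python3 -m jog '[{"gripper":1,"dx":0,"dy":0,"dz":-0.0005,"rx":0,"ry":0,"rz":0},{"gripper":1,"dx":0,"dy":0,"dz":-0.001,"rx":0,"ry":0,"rz":0}]' >/dev/null && python3 ok.py 11 &&
python3 -m jog '[{"gripper":1,"dx":0,"dy":0,"dz":-0.0005,"rx":0,"ry":0,"rz":0},{"gripper":1,"dx":0,"dy":0,"dz":-0.001,"rx":0,"ry":0,"rz":0}]' >/dev/null && python3 ok.py 11 &&
python3 -m jog '[{"gripper":1,"dx":0,"dy":0,"dz":-0.0005,"rx":0,"ry":0,"rz":0},{"gripper":1,"dx":0,"dy":0,"dz":-0.001,"rx":0,"ry":0,"rz":0}]' >/dev/null && python3 ok.py 11
```

```text
26.40 [ 0.5165 -0.025   0.1017] [-4.2, -3.9, 6.5]
26.60 [ 0.5164 -0.0249  0.1008] [-4.7, -2.5, 10.0]
26.80 [ 0.5164 -0.025   0.0997] [-4.3, -3.6, 6.4]
27.00 [ 0.5165 -0.025   0.0994] [-6.5, -3.5, 17.3]
```

```bash
python3 -m jog '[{"gripper":0,"dx":0,"dy":0,"dz":0,"rx":0,"ry":0,"rz":0},{"gripper":0,"dx":0,"dy":0,"dz":0.0005,"rx":0,"ry":0,"rz":0},{"gripper":0,"dx":0,"dy":0,"dz":0.0005,"rx":0,"ry":0,"rz":0},{"gripper":0,"dx":0,"dy":0,"dz":0.0005,"rx":0,"ry":0,"rz":0},{"gripper":0,"dx":0,"dy":0,"dz":0.001,"rx":0,"ry":0,"rz":0},{"gripper":0,"dx":0,"dy":0,"dz":0.03,"rx":0,"ry":0,"rz":0},{"gripper":0,"dx":0,"dy":0,"dz":0.07,"rx":0,"ry":0,"rz":0},{"gripper":0,"dx":0,"dy":0,"dz":0.1,"rx":0,"ry":0,"rz":0},{"gripper":0,"dx":0,"dy":0,"dz":0.1,"rx":0,"ry":0,"rz":0},{"gripper":0,"dx":0,"dy":0,"dz":0.1,"rx":0,"ry":0,"rz":0}]'; python3 look.py w11.png
python3 - <<'E'
from h import *
np.set_printoptions(precision=4,suppress=True)
r=snap('wrist')
K=r['camera_matrix'];T=r['cam_to_world'];v,u=np.mgrid[:480,:640];z=r['range_z'].ravel()
P=(np.linalg.inv(K)@np.vstack([u.ravel(),v.ravel(),np.ones(z.size)])*z).T@T[:3,:3].T+T[:3,3];P=P[z>0]
for n,c in (('new',(.517,-.0255)),('nb',(.5715,-.018))):
    d=np.hypot(P[:,0]-c[0],P[:,1]-c[1]);a=P[(d<.012)&(P[:,2]>.085)&(P[:,2]<.13)];t=a[a[:,2]>np.percentile(a[:,2],90)-.003] if len(a) else a
    print(n,len(a),np.percentile(t[:,2],[10,50,90]) if len(t) else '',(t.max(0)+t.min(0))/2 if len(t) else '')
d=np.hypot(P[:,0]-.517,P[:,1]+.0255);f=P[(d>.014)&(d<.022)&(abs(P[:,2]-.078)<.008)];print('face',np.median(f[:,2]))
E
python3 -c "
import cv2;cv2.imwrite('pics/w11c.png',cv2.resize(cv2.imread('pics/w11.png')[130:400,180:460],None,fx=2,fy=2,interpolation=2))"
```

```text
t: 28.0
eef_pos: [0.5169, -0.0246, 0.1992]
tool_rot: [0.706, -0.047, 0.705, 0.047]
contact_force: [-0.7, -0.0, -1.3]
gripper_width: 0.999
[ 0.5169 -0.0246  0.1992] 28.0 [-0.7344 -0.0268 -1.2811]
TCP px [317.8217 322.6608]
new 327 [0.0986 0.0993 0.1001] [ 0.5162 -0.0256  0.099 ]
nb 341 [0.0976 0.0986 0.0995] [ 0.5713 -0.0189  0.0982]
face 0.07874462224088494
```

View pics/w11c.png

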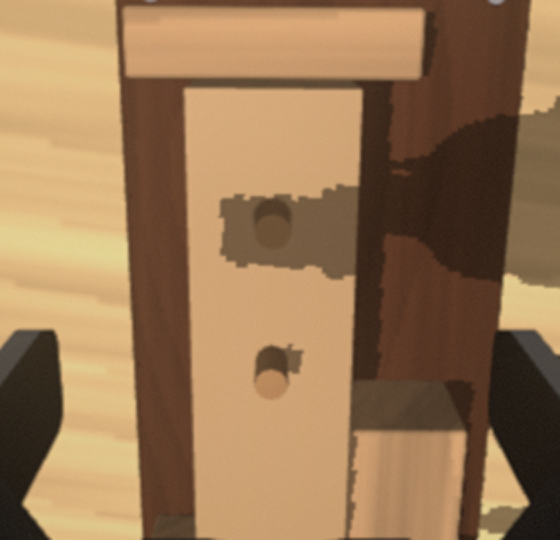

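The crop shows the new dowel at crop (272,230), upright beside its neighbour at (271,380). By depth it stands 20.6 mm proud, against 19.9 mm for the neighbour. A light press on its top with closed fingers will tell whether it is fully home.

```bash
python3 -m jog '[{"gripper":1,"dx":-0.0007,"dy":-0.001,"dz":0,"rx":0,"ry":0,"rz":0},{"gripper":1,"dx":-0.0007,"dy":-0.001,"dz":0,"rx":0,"ry":0,"rz":0},{"gripper":1,"dx":-0.0007,"dy":-0.001,"dz":0,"rx":0,"ry":0,"rz":0},{"gripper":1,"dx":-0.0007,"dy":-0.001,"dz":0,"rx":0,"ry":0,"rz":0},{"gripper":1,"dx":-0.0007,"dy":-0.001,"dz":0,"rx":0,"ry":0,"rz":0},{"gripper":1,"dx":-0.0007,"dy":-0.001,"dz":-0.03,"rx":0,"ry":0,"rz":0},{"gripper":1,"dx":-0.0007,"dy":-0.001,"dz":-0.06,"rx":0,"ry":0,"rz":0},{"gripper":1,"dx":-0.0007,"dy":-0.001,"dz":-0.073,"rx":0,"ry":0,"rz":0},{"gripper":1,"dx":-0.0007,"dy":-0.001,"dz":-0.076,"rx":0,"ry":0,"rz":0},{"gripper":1,"dx":-0.0007,"dy":-0.001,"dz":-0.076,"rx":0,"ry":0,"rz":0}]'; python3 ok.py 8 &&
python3 -m jog '[{"gripper":1,"dx":0,"dy":0,"dz":-0.001,"rx":0,"ry":0,"rz":0},{"gripper":1,"dx":0,"dy":0,"dz":-0.001,"rx":0,"ry":0,"rz":0}]' >/dev/null && python3 ok.py 8 &&
python3 -m jog '[{"gripper":1,"dx":0,"dy":0,"dz":-0.001,"rx":0,"ry":0,"rz":0},{"gripper":1,"dx":0,"dy":0,"dz":-0.001,"rx":0,"ry":0,"rz":0}]' >/dev/null && python3 ok.py 8 &&
python3 -m jog '[{"gripper":1,"dx":0,"dy":0,"dz":-0.0005,"rx":0,"ry":0,"rz":0},{"gripper":1,"dx":0,"dy":0,"dz":-0.001,"rx":0,"ry":0,"rz":0}]' >/dev/null && python3 ok.py 8 &&
python3 -m jog '[{"gripper":1,"dx":0,"dy":0,"dz":-0.0005,"rx":0,"ry":0,"rz":0},{"gripper":1,"dx":0,"dy":0,"dz":-0.001,"rx":0,"ry":0,"rz":0}]' >/dev/null && python3 ok.py 8
```

```text
t: 29.1
eef_pos: [0.5162, -0.0259, 0.123]
tool_rot: [0.706, -0.047, 0.706, 0.047]
contact_force: [-0.6, -0.2, 0.0]
gripper_width: 0.001
29.10 [ 0.5162 -0.0259  0.123 ] [-0.6, -0.2, 0.0]
29.30 [ 0.5167 -0.0258  0.1228] [0.2, 0.5, -0.2]
29.50 [ 0.5161 -0.0257  0.1212] [0.0, -0.0, 0.7]
29.70 [ 0.516  -0.0258  0.1199] [0.7, -1.3, 0.0]
29.90 [ 0.5159 -0.0258  0.1187] [-0.4, -0.1, -0.0]
```

```bash

python3 -m jog '[{"gripper":1,"dx":0,"dy":0,"dz":-0.0005,"rx":0,"ry":0,"rz":0},{"gripper":1,"dx":0,"dy":0,"dz":-0.0005,"rx":0,"ry":0,"rz":0}]' >/dev/null && python3 ok.py 12 &&
python3 -m jog '[{"gripper":1,"dx":0,"dy":0,"dz":-0.0005,"rx":0,"ry":0,"rz":0},{"gripper":1,"dx":0,"dy":0,"dz":-0.0005,"rx":0,"ry":0,"rz":0}]' >/dev/null && python3 ok.py 12 &&
python3 -m jog '[{"gripper":1,"dx":0,"dy":0,"dz":-0.0005,"rx":0,"ry":0,"rz":0},{"gripper":1,"dx":0,"dy":0,"dz":-0.0005,"rx":0,"ry":0,"rz":0}]' >/dev/null && python3 ok.py 12 &&
python3 -m jog '[{"gripper":1,"dx":0,"dy":0,"dz":-0.0005,"rx":0,"ry":0,"rz":0},{"gripper":1,"dx":0,"dy":0,"dz":-0.0005,"rx":0,"ry":0,"rz":0}]' >/dev/null && python3 ok.py 12
```

```text
30.10 [ 0.5159 -0.0258  0.1182] [-0.0, -0.1, 0.5]
30.30 [ 0.516  -0.0258  0.1178] [0.7, 0.2, -0.0]
30.50 [ 0.5161 -0.0258  0.1174] [0.1, 0.9, 1.2]
30.70 [ 0.5164 -0.0258  0.1173] [0.3, 0.4, 4.8]
```

```bash

python3 -m jog '[{"gripper":1,"dx":0,"dy":0,"dz":-0.0005,"rx":0,"ry":0,"rz":0},{"gripper":1,"dx":0,"dy":0,"dz":-0.0005,"rx":0,"ry":0,"rz":0}]' >/dev/null && python3 ok.py 12 &&
python3 -m jog '[{"gripper":1,"dx":0,"dy":0,"dz":-0.0004,"rx":0,"ry":0,"rz":0},{"gripper":1,"dx":0,"dy":0,"dz":-0.0004,"rx":0,"ry":0,"rz":0}]' >/dev/null && python3 ok.py 12 &&
python3 -m jog '[{"gripper":1,"dx":0,"dy":0,"dz":-0.0004,"rx":0,"ry":0,"rz":0},{"gripper":1,"dx":0,"dy":0,"dz":-0.0004,"rx":0,"ry":0,"rz":0}]' >/dev/null && python3 ok.py 12
```

```text
30.90 [ 0.5166 -0.0258  0.1172] [-1.0, -0.4, 8.2]
31.10 [ 0.5168 -0.0258  0.1172] [-2.2, 0.7, 12.6]
```

```bash

python3 -m jog '[{"gripper":1,"dx":-0.0004,"dy":0,"dz":-0.0005,"rx":0,"ry":0,"rz":0},{"gripper":1,"dx":-0.0004,"dy":0,"dz":-0.0005,"rx":0,"ry":0,"rz":0}]' >/dev/null && python3 ok.py 25 && 
python3 -m jog '[{"gripper":1,"dx":0,"dy":0,"dz":0.01,"rx":0,"ry":0,"rz":0},{"gripper":1,"dx":0,"dy":0,"dz":0.05,"rx":0,"ry":0,"rz":0},{"gripper":1,"dx":0,"dy":0,"dz":0.1,"rx":0,"ry":0,"rz":0},{"gripper":1,"dx":0,"dy":0,"dz":0.15,"rx":0,"ry":0,"rz":0},{"gripper":1,"dx":0,"dy":0,"dz":0.15,"rx":0,"ry":0,"rz":0},{"gripper":1,"dx":0,"dy":0,"dz":0.15,"rx":0,"ry":0,"rz":0}]'; python3 ok.py 5; python3 look.py w12.png
python3 - <<'E'
from h import *
r=snap('side');snap('top','t2.png');a=cv2.imread('pics/side0.png')
cv2.imwrite('pics/s2.png',cv2.resize(r['pixels'][125:360,260:480],(560,598),interpolation=2))
for n in ('rod_handle','stand_hole'):
    print(n,[(round(d['conf'],2),np.round(d['box'],1)) for d in spot_in('side',n)[:1]])
E
```

```text
31.30 [ 0.5168 -0.0258  0.1171] [-3.1, 0.5, 15.1]
t: 31.9
eef_pos: [0.516, -0.0258, 0.2667]
tool_rot: [0.706, -0.047, 0.705, 0.047]
contact_force: [-0.6, 0.6, -0.6]
gripper_width: -0.004
31.90 [ 0.516  -0.0258  0.2667] [-0.6, 0.6, -0.6]
[ 0.516  -0.0258  0.2667] 31.9 [-0.6218  0.6181 -0.5669]
TCP px [317.7792 322.7082]
rod_handle [(0.67, array([283.1, 157.2,   8.5,  20.4]))]
stand_hole [(0.9, array([286.8, 182.4,  28.6,  30. ]))]
```

View pics/s2.png

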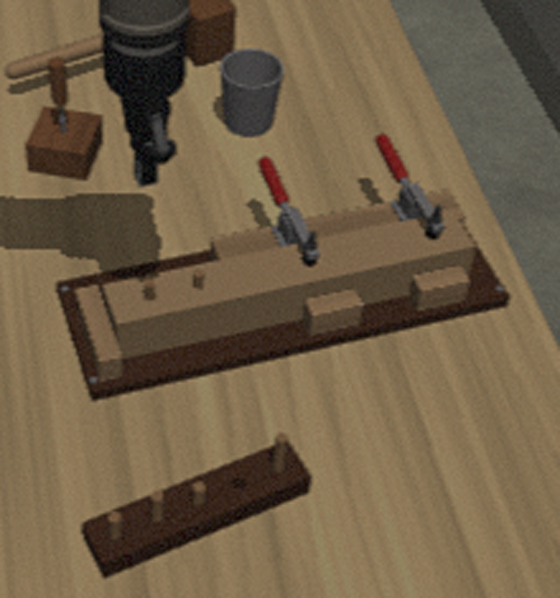

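The side view shows the new dowel at crop (150,290), level with its neighbour at (198,281). The rod is in its stand, the four other dowels are in the rack, and nothing else has moved.

```bash
python3 -c "
from station import *
print(hand_in())"
```

```text
the job is handed in; nothing more can be done
None
```

The job is done and handed in at about 32 s of the 64 s allowed; the hand-in reported no verdict.

- **Depth:** I felt the bottom of the hole with the rod at about 8 N, which gives a depth of about 43 mm. Putting the rod back touched the stand's bottom at the same height as when I picked it up, so it had not slipped in the grip.
- **Dowel:** I took the 63 mm dowel, which should stand 20 mm proud, and pressed it in at about 3–10 N. The force rose to 17 N at the expected depth.
- **Is it home?** After releasing it I pressed lightly on its top. It held still as the force rose to 15 N, so I take it as fully home.
- **Height disagreement:** The camera, before that last press, showed the dowel 20.6 mm proud, against 19.9 mm for its neighbour. Touching its top gave about 20.2 mm. The differences are within the 2 mm calibration.
- **Last picture:** The rod is in its stand, with its handle top measured at 150 mm as it should be. The other four dowels are in the rack. The mallet, tin, jig and leg look unmoved. The glue bottle and plane were outside that view and I did not check them at the end.

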